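# Shut and secure the flatware chest

## Robot

A 6-joint arm with a two-finger parallel gripper is mounted at the origin on the work surface. World frame = base frame: x ahead of the robot, y to its left, z up, the work surface at z = 0. Lengths are in m, angles in rad, forces in N, time in s.
With the tool pointing down it reaches from about 0.35 to 0.85 m from the base axis. Payload 8.1 kg.
Tool frame: the origin (TCP) lies on the centre line of the jaws, within the pads' length; the fingertips stand 17 mm ahead of it and the grasp point (between the pads) lies 2 mm behind it; z points along the fingers, y is the line along which they close (so a half turn about z gives the same grasp; the last joint's range is limited). The gripper opens to 93 mm and grips with 3 to 60 N. Pads are 15 mm wide; open, the fingers measure 128 mm over their backs; the gripper's body (75 mm by 188 mm) begins 65 mm behind the grasp point.
Start: joints at [-1.221, 0.13, 1.488, -0, 1.523, -0.085], TCP at [0.253, -0.544, 0.236] pointing down, gripper open.
Joint ranges: [-2.96, 2.96], [-0.89, 2.26], [0.02, 2.5], [-1.34, 4.48], [0, 2.73], [-2.66, 2.66]. Speed limits (rad/s): [2.39, 2.39, 2.79, 3.14, 3.14, 3.14].

## Interface

Orientations are given as a rotation vector (axis times angle).
In Python, from plant import telemetry, viewer, order gives the robot as it stands.
- The arm moves only by the tool send_rows, never from a script. Its argument "plan" is a list that holds one entry, the list of rows, each a list of 5 numbers: the closure, from -1 (fully open) to 1 (shut), then the shift along the world's x, y, z normalised to -1 to 1, where 1 is 0.2 m, then the turn about the world's z normalised to -1 to 1, where 1 is 60 degrees. A call has 1 to 20 rows; each row is the pose to reach, as a shift and turn from the pose commanded when the call began; what a row does not reach only later rows make up. A row lasts 1/12 s, in which the tool goes at most 41.7 mm and 7.16 degrees, less where a joint would pass 70% of its speed; a pose out of reach is approached as far as the arm can. A call with a number of a shift or a turn outside -1 to 1 is refused whole. A call with a gripper value outside its range is refused whole. The fingers move at their own pace and stop on an object; "force" is the grip in N (left out, the last holds). Time passes only in rows, so rows that repeat a pose let the fingers close. It gives the time, the measured TCP pose, the force, the opening and the grip force at its end, in the units of the state.
- telemetry.read_state(): the state, without advancing time (a new reading comes with each control period).
- viewer.read_camera(name): name is "scene" or "top" or "wrist"; returns (picture, depth): 480x640x3 uint8, blue, green, red; 480x640 float32, m along the optical axis (not along the pixel's ray), 0 where there is no reading.
- viewer.calibration(name): a dict with "camera_matrix" (3x3 intrinsics, pixels), "extrinsics" (4x4, takes a point from camera to world coordinates); the wrist camera has in their place "hand_eye" (4x4, takes a point from camera to tool coordinates, whose origin is the TCP and whose axes are the flange's). Camera axes: x right, y up, looking along -z (the intrinsics and any distortion apply to the point x, -y, -z); pixel columns grow to the right and rows downward; lengths in m; the calibration is good to about 2 mm. A picture is of the moment at which its call begins: read the wrist's pose just before it. calibration takes no time and is no camera call.
- order.close_job(): hands the job in; it is judged then, once.
The state is a dict: "t": time; "q": joint angles; "dq": joint speeds; "joint_torque": joint torques, N m; "tool_pos": TCP position; "orientation": TCP orientation; "force": force on the tool from outside, world axes, zero at the start; "wrist_torque": the same for the moment, N m; "opening": finger opening in m; "gripper_force": force on a finger pad.
Only numpy, scipy, OpenCV 4.12 (cv2) and the standard library are available. Lean on these libraries where they do the work, as an engineer would, in place of code of your own. Each camera call takes 0.05 s, during which the arm holds its last target. There are 200 camera calls.

## Task

Close up the wooden flatware chest on the buffet: lower its lid gently until it is fully shut, and only after that turn both steel turnbuttons on the front so that each points square across the lid and holds it down. Leave the other things on the counter where they are.

Things in the scene. Friction and masses are not known exactly. Their poses are not given: they have to be found in the camera images.
- chest: wooden flatware chest, 180 mm deep (x) by 300 wide (y), 75 high without the lid; it does not shift. Origin: centre of its underside; x points from its front (turnbuttons, robot side) to its hinged back, y to the left, z up. It stands within about 20 degrees of square to the robot.
- lid (a joint): hinge of the lid, rad, along chest y: 0 shut flat on the box, larger is further open (stops at 1.5, nearly upright). Stiff: it stays where left; about 3 N at the free edge moves it. Lid panel 180 by 300 by 10 mm, upper face 85 mm above the counter when shut; a steel lip 36 mm wide stands 15 mm out of the middle of its free edge.
- lid_hinge (a point): midpoint of the hinge line, 90 mm behind the chest's centre, 75 mm above the counter (level with the lid's underside when shut)
- lid_edge (a point): middle of the lid's free edge, on its outer (upper) face, 180 mm from the hinge; moves with the lid
- button_left (a joint): hinge q of the left turnbutton (at chest +y), rad, upright axis through left_pivot; tip points along chest (-cos q, -sin q). 0: straight out of the chest's front (undone); +-3.14: square across the lid (secured), reachable either way round. Positive is counterclockwise from above; range -3.9 to 3.9, no stop at square. Stays where left; 2 N at the fin turns it.
- button_right (a joint): hinge q of the right turnbutton (at chest -y), rad, upright axis through right_pivot; tip points along chest (-cos q, -sin q). 0: straight out of the chest's front (undone); +-3.14: square across the lid (secured), reachable either way round. Positive is counterclockwise from above; range -3.9 to 3.9, no stop at square. Stays where left; 2 N at the fin turns it.
- left_pivot (a point): pivot of the left turnbutton, at chest (-104, +100) mm, 87 mm above the counter: underside of the turnbutton, 2 mm above the level of the shut lid's upper face
- left_fin (a point): top of the left turnbutton's thumb fin, 33 mm out from its pivot, 110 mm above the counter. The turnbutton is a flat steel bar 16 mm wide, 7 thick, reaching 46 mm from its pivot; the upright fin on its outer end is 24 mm long (21 to 45 mm from the pivot), 8 thick, and rises 16 mm above the bar
- right_pivot (a point): pivot of the right turnbutton, at chest (-104, -100) mm, 87 mm above the counter: underside of the turnbutton, 2 mm above the level of the shut lid's upper face
- right_fin (a point): top of the right turnbutton's thumb fin, 33 mm out from its pivot, 110 mm above the counter. The turnbutton is a flat steel bar 16 mm wide, 7 thick, reaching 46 mm from its pivot; the upright fin on its outer end is 24 mm long (21 to 45 mm from the pivot), 8 thick, and rises 16 mm above the bar
- mug: white mug 80 mm wide, 90 high; a bystander, leave it alone. Origin at the middle of its underside
- bowl: blue bowl 120 mm wide, 55 high; a bystander, leave it alone. Origin at the middle of its underside
- jar: glass jar with steel cap, 68 mm wide, 90 high; a bystander, leave it alone. Origin at the middle of its underside
- spoon: steel spoon with a wooden handle, lying flat in front of the chest (towards the robot), about 200 mm long; a bystander, leave it alone
- plate: white saucer 130 mm wide; a bystander, leave it alone. Origin at the middle of its underside
- shaker: dark wooden pepper shaker 44 mm wide, 92 high; a bystander, leave it alone. Origin at the middle of its underside
- napkin_ring: steel napkin ring 48 mm wide, 30 high; a bystander, leave it alone. Origin at the middle of its underside

How it is judged:
By the outcome, as a careful person would: the job done as asked, in the order asked, and still so for the second after the job is handed in, with the robot touching nothing.
It also fails if it takes over 59 s, if anything falls off the work surface, if the arm or the gripper's body presses on something with over 40 N, if the wrist force passes 120 N, or if a joint passes its speed limit or range.

## Working session

There is one attempt and no reset: what is moved stays moved. The work goes in short steps, Python scripts to look and compute and a tool call to move; the robot and the scene stay as the last step left them, time stands still between calls to the robot, and variables do not carry over. Pictures are saved under pics/ and viewed, at most 10 in all, crops included, and the job is handed in when it is done.

Besides the shell and the picture viewer there is one more tool, called after "Call:" as name(argument=value, ...), one argument or row to a line, values as JSON. send_rows: Moves the arm, as the interface text tells. Scaled input: -1 to 1 covers 0.2 m each way for a shift and 60 degrees each way for a turn. Its arguments: {"type":"object","properties":{"plan":{"type":"array"},"force":{"type":"number"}},"required":["plan"]}

```bash
mkdir -p pics; cat > h.py <<'E'
import numpy as np,cv2
from plant import telemetry,viewer,order
def pts(name,d,K,E):
    v,u=np.mgrid[0:d.shape[0],0:d.shape[1]]
    x=(u-K[0,2])/K[0,0]*d; y=-(v-K[1,2])/K[1,1]*d
    P=np.stack([x,y,-d,np.ones_like(d)],-1)
    return (P@np.array(E).T)[...,:3]
def look(name):
    im,d=viewer.read_camera(name); c=viewer.calibration(name)
    return im,d,pts(name,d,np.array(c["camera_matrix"]),c["extrinsics"])
E
python3 - <<'E'
from h import *
s=telemetry.read_state();print(s)
for n in("scene","top"):
    c=viewer.calibration(n);print(n,c)
    im,d,P=look(n);cv2.imwrite(f"pics/{n}0.png",im);np.savez(f"{n}0.npz",im=im,d=d,P=P)
    print((d>0).mean())
E
```

```text
{'t': 0.0, 'q': array([-1.22140486e+00,  1.31163497e-01,  1.48930632e+00,  1.66455877e-05,
        1.52302380e+00, -8.54075736e-02]), 'dq': array([ 2.75242292e-05, -1.62259685e-03, -8.61850804e-04, -1.58948635e-03,
       -4.07613233e-04, -6.85186311e-04]), 'joint_torque': array([-1.46457791e-03, -5.59856343e+01, -4.91755235e+01,  7.63234170e-02,
        3.52016778e-02, -1.64638627e-04]), 'tool_pos': array([ 0.25256553, -0.54363319,  0.2345712 ]), 'orientation': array([-3.06580279e+00, -6.77205355e-01,  3.66880119e-04]), 'force': array([ 0.39724069, -0.4634302 ,  0.84882961]), 'wrist_torque': array([-0.01099617,  0.0359329 ,  0.03326054]), 'gripper_force': 0.0, 'opening': 0.09306037507962574}
scene {'camera_matrix': array([[491.23681808,   0.        , 311.92653391],
       [  0.        , 491.23681808, 241.22694477],
       [  0.        ,   0.        ,   1.        ]]), 'extrinsics': array([[ 0.79607912, -0.46927035,  0.38215621,  0.91396062],
       [ 0.60519115,  0.6159235 , -0.50436289, -0.46218594],
       [ 0.00130356,  0.63279032,  0.7743221 ,  0.87756149],
       [ 0.        ,  0.        ,  0.        ,  1.        ]])}
0.9960384114583334
top {'camera_matrix': array([[434.29603772,   0.        , 317.31574011],
       [  0.        , 434.29603772, 234.31210324],
       [  0.        ,   0.        ,   1.        ]]), 'extrinsics': array([[ 0.0227947 ,  0.98096599, -0.19283706,  0.38214733],
       [-0.99973453,  0.02301398, -0.00110306,  0.00520266],
       [ 0.00335588,  0.19281101,  0.98123017,  0.92324344],
       [ 0.        ,  0.        ,  0.        ,  1.        ]])}
0.996025390625
```

View pics/scene0.png

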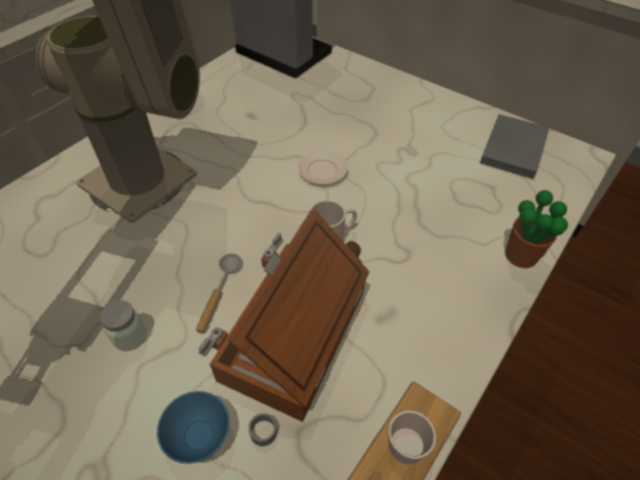

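View pics/top0.png

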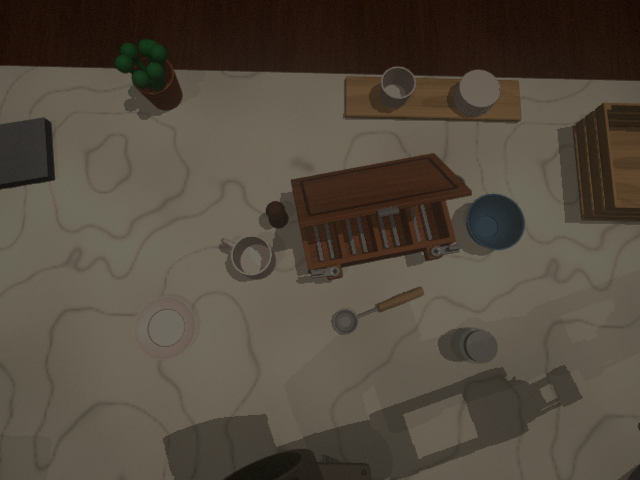

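```bash
cat >> h.py <<'E'
def plane(Q,n=300,t=.003):
    r=np.random.default_rng(0);best=None
    for _ in range(n):
        a,b,c=Q[r.choice(len(Q),3,False)];m=np.cross(b-a,c-a);L=np.linalg.norm(m)
        if L<1e-6: continue
        i=abs((Q-a)@(m/L))<t
        if best is None or i.sum()>best.sum(): best=i
    S=Q[best];c=S.mean(0);m=np.linalg.svd(S-c,full_matrices=False)[2][2]
    return c,m*np.sign(m[2]),best
E
python3 - <<'E'
from h import *
for n in("scene","top"):
    f=np.load(n+"0.npz");im,P=f["im"],f["P"]
    hsv=cv2.cvtColor(im,cv2.COLOR_BGR2HSV)
    box=(P[...,0]>.35)&(P[...,0]<.8)&(abs(P[...,1]+.12)<.3)&(P[...,2]>.02)
    br=(hsv[...,1]>110)&((hsv[...,0]<16)|(hsv[...,0]>170))&box
    k,l,st,ce=cv2.connectedComponentsWithStats(br.astype(np.uint8));b=1+st[1:,4].argmax();m=l==b
    Q=P[m];c,nn,i=plane(Q[Q[:,2]>.09]);S=Q[Q[:,2]>.09][i]
    print(n,"lid",c,nn,"angle",np.arccos(nn[2]),"yaw",np.arctan2(nn[1],nn[0])%np.pi, len(S))
    # lid extents
    yaw=np.arctan2(-nn[1],-nn[0]); ax=np.array([np.cos(yaw),np.sin(yaw)])
    ay=np.array([-ax[1],ax[0]])
    if np.dot(nn[:2],[1,0])>0: print("normal to +x")
    print("yaw",yaw, "x ext",np.percentile(S[:,:2]@ax,[0,1,99,100]),"y ext",np.percentile(S[:,:2]@ay,[0,1,99,100]),"z",np.percentile(S[:,2],[0,1,99,100]))
    W=Q[abs(Q[:,2]-.075)<.004]; print("rim pts",len(W),cv2.minAreaRect(W[:,:2].astype(np.float32)))
    # steel buttons
    s=(hsv[...,1]<60)&box&(P[...,2]>.08)&(P[...,2]<.116)&(P[...,0]<.56)
    k,l,st,ce=cv2.connectedComponentsWithStats(s.astype(np.uint8))
    for j in range(1,k):
        if st[j,4]>15:
            q=P[l==j];print(" st",st[j],ce[j].round(),q.mean(0).round(3),q.min(0).round(3),q.max(0).round(3))
    # bystanders
f=np.load("top0.npz");im,P=f["im"],f["P"]
cv2.imwrite("pics/crop0.png",cv2.resize(im[220:300,280:480],None,fx=4,fy=4,interpolation=cv2.INTER_CUBIC))
E
```

```text
scene lid [ 0.62958877 -0.11433582  0.15474958] [0.70962485 0.15736987 0.68678038] angle 0.813746059751531 yaw 0.21823308769234548 12875
normal to +x
yaw -2.9233595658974476 x ext [-0.65497019 -0.64971821 -0.53422782 -0.53172457] y ext [0.08119143 0.08676571 0.37989825 0.38223506] z [0.09000192 0.09139733 0.21253679 0.21492237]
rim pts 974 ((0.5928462743759155, -0.08571591973304749), (0.19442640244960785, 0.3412194550037384), 12.24558162689209)
 st [309 200  39  29 221] [332. 210.] [0.504 0.15  0.087] [0.463 0.109 0.08 ] [0.543 0.177 0.094]
 st [263 233  20  25 211] [273. 246.] [ 0.474 -0.011  0.098] [ 0.464 -0.039  0.085] [0.485 0.015 0.112]
 st [106 306  28  25 322] [122. 320.] [ 0.361 -0.308  0.089] [ 0.35  -0.334  0.08 ] [ 0.373 -0.279  0.094]
 st [198 328  24  29 307] [209. 342.] [ 0.524 -0.245  0.098] [ 0.508 -0.271  0.086] [ 0.533 -0.215  0.114]
top lid [ 0.62039183 -0.09689139  0.15997166] [0.70757198 0.15608348 0.68918781] angle 0.8104287850113614 yaw 0.21711324077168448 7113
normal to +x
yaw -2.924479412818109 x ext [-0.65352832 -0.64943619 -0.53235057 -0.5300627 ] y ext [0.08013665 0.08301442 0.37482243 0.37790373] z [0.09001462 0.09184965 0.21286849 0.2151804 ]
rim pts 1161 ((0.541881263256073, -0.11528593301773071), (0.11263743042945862, 0.30142971873283386), 10.731135368347168)
 st [231 235  42  41 293] [251. 255.] [0.502 0.134 0.089] [0.463 0.094 0.081] [0.542 0.173 0.094]
 st [430 244  32  12 249] [445. 250.] [ 0.52  -0.241  0.098] [ 0.51  -0.269  0.085] [ 0.532 -0.214  0.112]
 st [311 267  29  11 237] [325. 272.] [ 0.471 -0.01   0.098] [ 0.462 -0.037  0.089] [0.482 0.017 0.113]
 st [465 330  32  12 259] [480. 336.] [ 0.359 -0.304  0.09 ] [ 0.35  -0.332  0.081] [ 0.37  -0.277  0.095]
```

View pics/crop0.png

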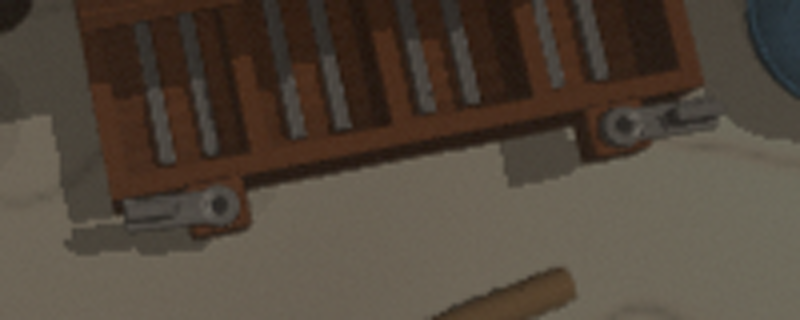

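```bash
cat >> h.py <<'E'
YAW=.2176; R=np.array([[np.cos(YAW),-np.sin(YAW)],[np.sin(YAW),np.cos(YAW)]]); C=R@[.557,-.230]
def ch(P): return np.c_[(P[:,:2]-C)@R,P[:,2]]
def wo(x,y): return C+R@[x,y]
E
python3 - <<'E'
from h import *
print("C",C)
for n in("scene","top"):
    f=np.load(n+"0.npz");im,P=f["im"],f["P"];D=ch(P.reshape(-1,3)).reshape(P.shape)
    hsv=cv2.cvtColor(im,cv2.COLOR_BGR2HSV)
    for s in(1,-1):
        m=(abs(D[...,0]+.104)<.06)&(abs(D[...,1]-s*.1)<.06)&(D[...,2]>.084)&(D[...,2]<.125)&(hsv[...,1]<90)
        q=D[m]; fin=q[q[:,2]>.102]
        c,(w,h),a=cv2.minAreaRect(fin[:,:2].astype(np.float32))
        B=q[(q[:,2]<.1)]
        print(n,s,len(q),"fin",len(fin),fin.mean(0).round(4),"min",q.min(0).round(4),"max",q.max(0).round(4),"rect",np.round(c,4),round(w,4),round(h,4),a)
        dd=fin.mean(0)[:2]-[-.104,s*.1]; print("  fin rel",dd.round(4),"q",np.arctan2(-dd[1],-dd[0]))
        vx=np.linalg.svd(q[:,:2]-q[:,:2].mean(0),full_matrices=False)[2][0];vx*=np.sign(vx@dd)
        print("  pca q",np.arctan2(-vx[1],-vx[0]))
E
```

```text
C [ 0.59351902 -0.10432726]
scene 1 222 fin 55 [-0.0964  0.1294  0.1086] min [-0.1102  0.0844  0.0847] max [-0.0888  0.1431  0.1125] rect [-0.0967  0.1306] 0.0251 0.008 87.51856994628906
  fin rel [0.0076 0.0294] q -1.8234237999507903
  pca q -1.7108148867337059
scene -1 316 fin 83 [-0.0995 -0.1356  0.1089] min [-0.1095 -0.1475  0.0855] max [-0.0901 -0.0904  0.1142] rect [-0.1002 -0.1351] 0.0235 0.0079 87.55945587158203
  fin rel [ 0.0045 -0.0356] q 1.6966402316187463
  pca q 1.5696066191564102
top 1 249 fin 55 [-0.0975  0.1327  0.1095] min [-0.1096  0.0854  0.0841] max [-0.089   0.1462  0.1126] rect [-0.0971  0.1332] 0.0228 0.0083 86.42324829101562
  fin rel [0.0065 0.0327] q -1.7672218201865817
  pca q -1.6200305690429009
top -1 260 fin 60 [-0.1016 -0.1316  0.1088] min [-0.112  -0.1446  0.085 ] max [-0.0898 -0.0897  0.1121] rect [-0.1012 -0.1324] 0.0233 0.0078 87.48359680175781
  fin rel [ 0.0024 -0.0316] q 1.6472785958994225
  pca q 1.5047784978564545
```

```bash
cat >> h.py <<'E'
C=R@[.5605,-.231]
def lidw(a,r=.165):
    p=wo(.09-r*np.cos(a)+.01*np.sin(a)+.0075*(a>.05),0); return np.r_[p,.075+r*np.sin(a)+.01*np.cos(a)+.017]
def finw(s,q,r=.033):
    return wo(-.104-r*np.cos(q),s*.1-r*np.sin(q))
E
python3 - <<'E'
from h import *
print(C)
a0=.81
s=telemetry.read_state()["tool_pos"];print(s)
for a in np.r_[.85,np.linspace(.81,0,15)]: p=lidw(a);print(round(a,3),p.round(4),((p-lidw(.81))/.2).round(3))
for sd in(1,-1):
    for k in range(0,10): q=-sd*(1.571+k*np.pi/18); print(sd,round(q,2),finw(sd,q).round(4),((finw(sd,q)-finw(sd,-sd*1.571))/.2).round(3))
E
```

```text
[ 0.59715237 -0.10454807]
[ 0.25257425 -0.5437236   0.2347156 ]
0.85 [ 0.5934 -0.1054  0.2226] [0.025 0.006 0.021]
0.81 [ 0.5883 -0.1065  0.2184] [0. 0. 0.]
0.752 [ 0.5814 -0.108   0.212 ] [-0.035 -0.008 -0.032]
0.694 [ 0.5748 -0.1095  0.2053] [-0.068 -0.015 -0.066]
0.636 [ 0.5686 -0.1109  0.1981] [-0.099 -0.022 -0.101]
0.579 [ 0.5628 -0.1121  0.1906] [-0.128 -0.028 -0.139]
0.521 [ 0.5575 -0.1133  0.1828] [-0.154 -0.034 -0.178]
0.463 [ 0.5526 -0.1144  0.1746] [-0.179 -0.04  -0.219]
0.405 [ 0.5481 -0.1154  0.1662] [-0.201 -0.044 -0.261]
0.347 [ 0.5442 -0.1163  0.1575] [-0.221 -0.049 -0.304]
0.289 [ 0.5407 -0.117   0.1487] [-0.238 -0.053 -0.349]
0.231 [ 0.5378 -0.1177  0.1396] [-0.253 -0.056 -0.394]
0.174 [ 0.5354 -0.1182  0.1303] [-0.265 -0.059 -0.44 ]
0.116 [ 0.5334 -0.1186  0.121 ] [-0.274 -0.061 -0.487]
0.058 [ 0.5321 -0.1189  0.1115] [-0.281 -0.062 -0.534]
0.0 [ 0.5239 -0.1207  0.102 ] [-0.322 -0.071 -0.582]
1 -1.57 [0.4669 0.0029] [0. 0.]
1 -1.75 [0.4726 0.0036] [0.029 0.004]
1 -1.92 [0.4783 0.0034] [0.057 0.002]
1 -2.09 [0.484  0.0021] [ 0.085 -0.004]
1 -2.27 [ 4.893e-01 -1.000e-04] [ 0.112 -0.015]
1 -2.44 [ 0.4941 -0.0032] [ 0.136 -0.03 ]
1 -2.62 [ 0.4984 -0.0071] [ 0.157 -0.05 ]
1 -2.79 [ 0.5019 -0.0116] [ 0.175 -0.073]
1 -2.97 [ 0.5045 -0.0168] [ 0.188 -0.098]
1 -3.14 [ 0.5062 -0.0222] [ 0.197 -0.126]
-1 1.57 [ 0.5243 -0.2569] [0. 0.]
-1 1.75 [ 0.5298 -0.2551] [0.027 0.009]
-1 1.92 [ 0.5349 -0.2525] [0.053 0.022]
-1 2.09 [ 0.5395 -0.249 ] [0.076 0.039]
-1 2.27 [ 0.5434 -0.2447] [0.095 0.061]
-1 2.44 [ 0.5465 -0.2399] [0.111 0.085]
-1 2.62 [ 0.5487 -0.2346] [0.122 0.111]
-1 2.79 [ 0.5499 -0.229 ] [0.128 0.14 ]
-1 2.97 [ 0.5502 -0.2232] [0.129 0.168]
-1 3.14 [ 0.5494 -0.2175] [0.125 0.197]
```

Call:
send_rows(
  plan=[
    [[1,0,0,0.1,0],[1,0.15,0.2,0.32,-0.1],[1,0.3,0.4,0.32,-0.207],[1,0.45,0.6,0.32,-0.207],[1,0.6,0.8,0.32,-0.207],[1,0.75,1,0.32,-0.207],[1,0.75,1,0.32,-0.207]],
  ],
  force=20,
)

```text
t: 0.68
tool_pos: [0.3963, -0.3518, 0.2993]
orientation: [-3.123, -0.341, 0.0]
force: [0.4, -0.5, 0.2]
opening: 0.0508
gripper_force: 0.0
```

Call:
send_rows(
  plan=[
    [[1,0.18,0.2,0,0],[1,0.36,0.4,0,0],[1,0.54,0.6,0,0],[1,0.72,0.8,0,0],[1,0.93,1,0,0],[1,0.93,1,0,0],[1,0.93,1,0,0],[1,0.93,1,0,0]],
  ],
)

```text
t: 1.35
tool_pos: [0.584, -0.1492, 0.2982]
orientation: [-3.12, -0.349, 0.001]
force: [0.6, 0.0, 0.4]
opening: 0.0008
gripper_force: 0.0
```

Call:
send_rows(
  plan=[
    [[1,0,0.1,0,0],[1,0,0.19,-0.1,0],[1,0,0.19,-0.2,0],[1,0,0.19,-0.3,0],[1,0,0.19,-0.3,0],[1,0,0.19,-0.3,0]],
  ],
)

```text
t: 1.85
tool_pos: [0.5805, -0.1157, 0.238]
orientation: [-3.122, -0.341, 0.005]
force: [-0.5, 0.9, 1.2]
opening: 0.0002
gripper_force: 0.0
```

Call:
send_rows(
  plan=[
    [[1,0,0,0,0],[1,0,0,0,0]],
  ],
)

```text
t: 2.02
tool_pos: [0.5824, -0.1162, 0.2413]
orientation: [3.122, 0.341, 0.004]
force: [0.4, 0.8, 1.0]
opening: 0.0004
gripper_force: 0.0
```

Call:
send_rows(
  plan=[
    [[1,0.03,0.05,-0.04,0],[1,0.03,0.05,-0.08,0],[1,0.03,0.05,-0.1,0],[1,0.03,0.05,-0.115,0],[1,0.012,0.046,-0.131,0],[1,-0.005,0.042,-0.147,0],[1,-0.021,0.038,-0.164,0],[1,-0.038,0.035,-0.181,0],[1,-0.053,0.031,-0.198,0],[1,-0.069,0.028,-0.216,0],[1,-0.083,0.025,-0.235,0],[1,-0.098,0.022,-0.254,0],[1,-0.111,0.019,-0.273,0],[1,-0.124,0.016,-0.293,0],[1,-0.136,0.013,-0.313,0],[1,-0.149,0.01,-0.334,0],[1,-0.16,0.008,-0.355,0],[1,-0.171,0.006,-0.376,0]],
  ],
)

```text
t: 3.52
tool_pos: [0.5473, -0.1145, 0.1638]
orientation: [3.123, 0.342, -0.0]
force: [2.5, -0.9, 1.1]
opening: 0.0005
gripper_force: 0.8
```

```bash
cat > lid.py <<'E'
from h import *
import sys
for n in("scene","top"):
    im,d,P=look(n);hsv=cv2.cvtColor(im,cv2.COLOR_BGR2HSV)
    D=ch(P.reshape(-1,3)).reshape(P.shape)
    m=(hsv[...,1]>110)&((hsv[...,0]<16)|(hsv[...,0]>170))&(abs(D[...,1])<.15)&(D[...,2]>.08)&(D[...,2]<.25)&(D[...,0]>-.1)&(D[...,0]<.1)
    c,nn,i=plane(D[m]);print(n,m.sum(),i.sum(),c.round(4),"tilt",nn.round(3),np.arctan2(nn[0],nn[2]))
    cv2.imwrite(f"pics/{n}{sys.argv[1]}.png",im)
print({k:telemetry.read_state()[k].round(4) for k in("tool_pos","force")})
E
python3 lid.py 1
```

```text
scene 13882 13377 [ 0.0156 -0.0196  0.1168] tilt [0.376 0.001 0.927] 0.38535857747897323
top 4082 3830 [0.0154 0.0865 0.1158] tilt [ 0.367 -0.002  0.93 ] 0.3752673493559554
{'tool_pos': array([ 0.5465, -0.1143,  0.1631]), 'force': array([-0.2073,  0.3677, -0.6943])}
```

Call:
send_rows(
  plan=[
    [[1,-0.012,-0.003,-0.025,0],[1,-0.02,-0.005,-0.047,0],[1,-0.029,-0.006,-0.069,0],[1,-0.037,-0.008,-0.092,0],[1,-0.044,-0.01,-0.115,0],[1,-0.05,-0.011,-0.138,0],[1,-0.056,-0.012,-0.161,0],[1,-0.061,-0.013,-0.185,0],[1,-0.066,-0.014,-0.208,0],[1,-0.069,-0.015,-0.225,0],[1,-0.071,-0.015,-0.24,0],[1,-0.072,-0.016,-0.255,0],[1,-0.072,-0.016,-0.267,0],[1,-0.073,-0.016,-0.278,0],[1,-0.073,-0.016,-0.288,0],[1,-0.073,-0.016,-0.295,0],[1,-0.073,-0.016,-0.302,0],[1,-0.073,-0.016,-0.305,0]],
  ],
)

```text
t: 5.12
tool_pos: [0.5329, -0.1175, 0.1031]
orientation: [-3.123, -0.342, 0.0]
force: [-1.8, 0.7, 0.5]
opening: 0.0005
gripper_force: 0.7
```

```bash
python3 lid.py 2
```

```text
scene 12881 12295 [ 0.009  -0.0194  0.086 ] tilt [0.005 0.    1.   ] 0.004678719525376197
top 4661 4428 [0.0133 0.0873 0.0857] tilt [ 0.003 -0.003  1.   ] 0.002636099811601215
{'tool_pos': array([ 0.533 , -0.1175,  0.1031]), 'force': array([-0.5583,  1.005 , -0.4356])}
```

Call:
send_rows(
  plan=[
    [[1,0,0,-0.004,0],[1,0,0,-0.008,0],[1,0,0,-0.011,0],[1,0,0,-0.011,0]],
  ],
)

```text
t: 5.55
tool_pos: [0.5331, -0.1175, 0.1022]
orientation: [3.123, 0.342, 0.0]
force: [-5.2, 1.5, 10.1]
opening: 0.0003
gripper_force: 5.1
```

Call:
send_rows(
  plan=[
    [[1,0,0,0.1,0],[0.14,0,0,0.3,0.1],[0.14,-0.08,0.15,0.3,0.2],[0.14,-0.16,0.3,0.3,0.3],[0.14,-0.24,0.45,0.3,0.4],[0.14,-0.315,0.6,0.3,0.5],[0.14,-0.315,0.605,0.3,0.6],[0.14,-0.315,0.605,0.3,0.7],[0.14,-0.315,0.605,0.3,0.8],[0.14,-0.315,0.605,0.3,0.9],[0.14,-0.315,0.605,0.3,1],[0.14,-0.315,0.605,0.3,1]],
  ],
)

```text
t: 6.55
tool_pos: [0.4699, 0.0036, 0.161]
orientation: [2.529, 1.864, 0.0]
force: [-0.3, 0.3, -0.3]
opening: 0.0397
gripper_force: 0.0
```

Call:
send_rows(
  plan=[
    [[0.14,0,0,0,0.1],[0.14,0,0,0,0.2],[0.14,0,0,0,0.3],[0.14,0,0,0,0.4],[0.14,0,0,0,0.5],[0.14,0,0,0,0.5],[0.14,0,0,0,0.5],[0.14,0,0,0,0.5]],
  ],
)

```text
t: 7.22
tool_pos: [0.47, 0.0035, 0.161]
orientation: [1.973, 2.445, 0.0]
force: [-0.8, 0.8, -0.2]
opening: 0.04
gripper_force: 0.0
```

```bash
cat > fins.py <<'E'
from h import *
s=telemetry.read_state();print(s["tool_pos"].round(4),s["orientation"].round(3),"yaw",2*np.arctan2(s["orientation"][1],s["orientation"][0])%(2*np.pi),s["opening"],s["force"].round(1))
import sys
for n in("scene","top"):
    im,d,P=look(n);D=ch(P.reshape(-1,3)).reshape(P.shape);hsv=cv2.cvtColor(im,cv2.COLOR_BGR2HSV)
    cv2.imwrite(f"pics/{n}{sys.argv[1]}.png",im)
    for sd in(1,-1):
        m=(np.hypot(D[...,0]+.104,D[...,1]-sd*.1)<.055)&(D[...,2]>.0875)&(D[...,2]<.117)&(hsv[...,1]<90)
        q=D[m];f=q[q[:,2]>.102]
        if len(f)<10: continue
        c,(w,h),a=cv2.minAreaRect(f[:,:2].astype(np.float32))
        dd=np.array(c)-[-.104,sd*.1]
        print(n,sd,len(f),"fin c chest",np.round(c,4),"world",wo(*c).round(4),"rect",round(w,4),round(h,4),round(a,1),"q",np.arctan2(-dd[1],-dd[0]).round(3), "zmax",f[:,2].max().round(4))
E
python3 fins.py 3
```

```text
[0.47   0.0035 0.161 ] [1.973 2.445 0.   ] yaw 1.7837511871175447 0.039989583036724535 [-0.8  0.8 -0.2]
scene 1 58 fin c chest [-0.1001  0.1316] world [0.471  0.0024] rect 0.0245 0.0093 86.3 q -1.693 zmax 0.115
scene -1 80 fin c chest [-0.1041 -0.1339] world [ 0.5244 -0.2578] rect 0.0228 0.0088 88.4 q 1.568 zmax 0.1131
top -1 59 fin c chest [-0.1049 -0.1314] world [ 0.5231 -0.2555] rect 0.0236 0.0078 87.8 q 1.541 zmax 0.1142
```

Call:
send_rows(
  plan=[
    [[0.14,0,0,-0.1,-0.09],[0.14,0,0,-0.18,-0.09],[0.14,0,0,-0.235,-0.09],[0.14,0,0,-0.235,-0.09],[1,0,0,-0.235,-0.09],[1,0,0,-0.235,-0.09],[1,0,0,-0.235,-0.09],[1,0,0,-0.235,-0.09],[1,0,0,-0.235,-0.09],[1,0,0,-0.235,-0.09],[1,0,0,-0.235,-0.09],[1,0,0,-0.235,-0.09]],
  ],
  force=10,
)

```text
t: 8.32
tool_pos: [0.4704, 0.0034, 0.1146]
orientation: [2.079, 2.354, 0.001]
force: [-0.5, 0.8, 4.3]
opening: 0.008
gripper_force: 10.0
```

```bash
python3 - <<'E'
from h import *
for sd,q0 in((1,-1.677),(-1,1.56)):
  for base in(0,60):
    b=finw(sd,q0-sd*np.radians(base)); 
    for k in range(6,61 if base==0 else 37,6):
        q=q0-sd*np.radians(base+k); q=-sd*min(abs(q),np.pi); print(sd,k,round(q,3),((finw(sd,q)-b)/.2).round(3), round((abs(q)-abs(q0))*-sd/np.pi*3-(-sd*base/60),3))
E
```

```text
1 6 -1.782 [0.017 0.001] -0.1
1 12 -1.886 [0.034 0.   ] -0.2
1 18 -1.991 [ 0.052 -0.002] -0.3
1 24 -2.096 [ 0.068 -0.007] -0.4
1 30 -2.201 [ 0.084 -0.013] -0.5
1 36 -2.305 [ 0.1   -0.021] -0.6
1 42 -2.41 [ 0.114 -0.03 ] -0.7
1 48 -2.515 [ 0.128 -0.041] -0.8
1 54 -2.619 [ 0.14  -0.053] -0.9
1 60 -2.724 [ 0.151 -0.066] -1.0
1 6 -2.829 [ 0.01  -0.014] -0.1
1 12 -2.934 [ 0.017 -0.03 ] -0.2
1 18 -3.038 [ 0.024 -0.046] -0.3
1 24 -3.142 [ 0.028 -0.062] -0.399
1 30 -3.142 [ 0.028 -0.062] -0.399
1 36 -3.142 [ 0.028 -0.062] -0.399
-1 6 1.665 [0.017 0.004] 0.1
-1 12 1.769 [0.033 0.011] 0.2
-1 18 1.874 [0.048 0.018] 0.3
-1 24 1.979 [0.063 0.028] 0.4
-1 30 2.084 [0.076 0.039] 0.5
-1 36 2.188 [0.088 0.051] 0.6
-1 42 2.293 [0.099 0.064] 0.7
-1 48 2.398 [0.109 0.079] 0.8
-1 54 2.502 [0.117 0.094] 0.9
-1 60 2.607 [0.123 0.11 ] 1.0
-1 6 2.712 [0.005 0.017] 0.1
-1 12 2.817 [0.007 0.034] 0.2
-1 18 2.921 [0.008 0.051] 0.3
-1 24 3.026 [0.007 0.068] 0.4
-1 30 3.131 [0.005 0.085] 0.5
-1 36 3.142 [0.004 0.087] 0.51
```

Call:
send_rows(
  plan=[
    [[1,0.017,0.001,0,-0.1],[1,0.034,0,0,-0.2],[1,0.052,-0.002,0,-0.3],[1,0.068,-0.007,0,-0.4],[1,0.084,-0.013,0,-0.5],[1,0.1,-0.021,0,-0.6],[1,0.114,-0.03,0,-0.7],[1,0.128,-0.041,0,-0.8],[1,0.14,-0.053,0,-0.9],[1,0.151,-0.066,0,-1],[1,0.151,-0.066,0,-1],[1,0.151,-0.066,0,-1]],
  ],
)

```text
t: 9.32
tool_pos: [0.5013, -0.0095, 0.1147]
orientation: [2.976, 1.004, 0.004]
force: [4.8, 2.4, 2.1]
opening: 0.0084
gripper_force: 10.0
```

Call:
send_rows(
  plan=[
    [[1,0.01,-0.014,0,-0.1],[1,0.017,-0.03,0,-0.2],[1,0.024,-0.046,0,-0.3],[1,0.028,-0.062,0,-0.41],[1,0.028,-0.062,0,-0.41],[1,0.028,-0.062,0,-0.41]],
  ],
)

```text
t: 9.82
tool_pos: [0.5073, -0.0224, 0.1148]
orientation: [3.122, 0.347, 0.006]
force: [7.5, 0.6, -0.2]
opening: 0.0081
gripper_force: 10.0
```

Call:
send_rows(
  plan=[
    [[0.14,0,0,0,0],[0.14,0,0,0,0],[0.14,0,0,0,0],[0.14,0,0,0,0],[0.14,0,0,0.12,0],[0.14,0,0,0.24,0],[0.14,-0.1,-0.15,0.24,0],[0.14,-0.1,-0.3,0.24,0],[0.14,-0.1,-0.5,0.24,0],[0.14,-0.1,-0.6,0.24,0],[0.14,-0.1,-0.6,0.24,0]],
  ],
)

```text
t: 10.73
tool_pos: [0.4852, -0.1457, 0.1621]
orientation: [3.122, 0.338, -0.001]
force: [-0.3, -0.2, -0.1]
opening: 0.0398
gripper_force: 0.0
```

```bash
python3 fins.py 4
```

```text
[ 0.4852 -0.1457  0.1621] [ 3.122e+00  3.380e-01 -1.000e-03] yaw 0.21546157549730827 0.03982770146740182 [-0.3 -0.2 -0.1]
scene 1 60 fin c chest [-0.0695  0.0989] world [ 0.5079 -0.0229] rect 0.0105 0.023 79.7 q 3.111 zmax 0.113
scene -1 80 fin c chest [-0.1041 -0.1338] world [ 0.5244 -0.2577] rect 0.0245 0.0081 87.2 q 1.568 zmax 0.1131
top 1 53 fin c chest [-0.0702  0.1013] world [ 0.5068 -0.0208] rect 0.0234 0.0077 0.2 q -3.103 zmax 0.1129
```

Call:
send_rows(
  plan=[
    [[0.14,0.05,-0.15,0,0.1],[0.14,0.1,-0.3,0,0.2],[0.14,0.15,-0.45,0,0.3],[0.14,0.194,-0.554,0,0.4],[0.14,0.194,-0.554,0,0.5],[0.14,0.194,-0.554,0,0.6],[0.14,0.194,-0.554,0,0.7],[0.14,0.194,-0.554,0,0.8],[0.14,0.194,-0.554,0,0.9],[0.14,0.194,-0.554,0,1],[0.14,0.194,-0.554,0,1]],
  ],
)

```text
t: 11.75
tool_pos: [0.5248, -0.2512, 0.1617]
orientation: [-2.526, -1.866, 0.0]
force: [0.1, 0.8, -0.3]
opening: 0.0398
gripper_force: 0.0
```

Call:
send_rows(
  plan=[
    [[0.14,0,0,0,0.1],[0.14,0,0,0,0.2],[0.14,0,0,0,0.3],[0.14,0,0,0,0.4],[0.14,0,0,0,0.5],[0.14,0,0,0,0.5],[0.14,0,0,0,0.5],[0.14,0,0,0,0.5]],
  ],
)

```text
t: 12.42
tool_pos: [0.5246, -0.2523, 0.1619]
orientation: [-1.972, -2.446, -0.0]
force: [0.7, -0.0, -0.3]
opening: 0.0402
gripper_force: 0.0
```

Call:
send_rows(
  plan=[
    [[0.14,0,-0.022,-0.1,0],[0.14,0,-0.022,-0.18,0],[0.14,0,-0.022,-0.238,0],[0.14,0,-0.022,-0.238,0],[1,0,-0.022,-0.238,0],[1,0,-0.022,-0.238,0],[1,0,-0.022,-0.238,0],[1,0,-0.022,-0.238,0],[1,0,-0.022,-0.238,0],[1,0,-0.022,-0.238,0],[1,0,-0.022,-0.238,0],[1,0,-0.022,-0.238,0]],
  ],
  force=10,
)

```text
t: 13.42
tool_pos: [0.525, -0.2577, 0.1152]
orientation: [1.966, 2.449, 0.0]
force: [0.0, 0.6, 3.2]
opening: 0.0078
gripper_force: 10.0
```

Call:
send_rows(
  plan=[
    [[1,0.017,0.004,0,0.1],[1,0.033,0.011,0,0.2],[1,0.048,0.018,0,0.3],[1,0.063,0.028,0,0.4],[1,0.076,0.039,0,0.5],[1,0.088,0.051,0,0.6],[1,0.099,0.064,0,0.7],[1,0.109,0.079,0,0.8],[1,0.117,0.094,0,0.9],[1,0.123,0.11,0,1],[1,0.123,0.11,0,1],[1,0.123,0.11,0,1]],
  ],
)

```text
t: 14.42
tool_pos: [0.5497, -0.2353, 0.1152]
orientation: [0.482, 3.103, -0.0]
force: [0.3, 2.0, 5.8]
opening: 0.0081
gripper_force: 10.0
```

Call:
send_rows(
  plan=[
    [[1,0.005,0.017,0,0.1],[1,0.007,0.034,0,0.2],[1,0.007,0.051,0,0.3],[1,0.005,0.068,0,0.4],[1,0.002,0.088,0,0.502],[1,0.002,0.088,0,0.502],[1,0.002,0.088,0,0.502]],
  ],
)

```text
t: 15.0
tool_pos: [0.5504, -0.2179, 0.1152]
orientation: [-0.337, 3.122, -0.001]
force: [4.2, 0.2, 5.1]
opening: 0.0079
gripper_force: 10.0
```

Call:
send_rows(
  plan=[
    [[0.14,0,0,0,0],[0.14,0,0,0,0],[0.14,0,0,0,0],[0.14,0,0,0,0],[0.14,0,0,0.12,0],[0.14,0,0,0.24,0],[0.14,-0.2,0,0.4,0],[0.14,-0.4,0,0.6,0],[0.14,-0.6,0,0.6,0],[0.14,-0.7,0,0.6,0],[0.14,-0.7,0,0.6,0]],
  ],
)

```text
t: 15.92
tool_pos: [0.4052, -0.2178, 0.2357]
orientation: [0.341, -3.122, 0.002]
force: [-1.1, 0.1, -0.6]
opening: 0.0397
gripper_force: 0.0
```

```bash
python3 fins.py 5; python3 lid.py 6; python3 -c "
import cv2
a=cv2.imread('pics/top5.png')[140:300,210:530];b=cv2.imread('pics/scene5.png')[180:440,140:400]
cv2.imwrite('pics/f5.png',cv2.resize(a,None,fx=2.5,fy=2.5,interpolation=2));cv2.imwrite('pics/g5.png',cv2.resize(b,None,fx=2.3,fy=2.3))"
```

```text
[ 0.4052 -0.2178  0.2357] [ 3.410e-01 -3.122e+00  2.000e-03] yaw 3.359359690953493 0.03967438982254418 [-1.1  0.1 -0.6]
scene 1 64 fin c chest [-0.0691  0.0987] world [ 0.5083 -0.0231] rect 0.0229 0.0104 10.2 q 3.105 zmax 0.1139
scene -1 80 fin c chest [-0.0698 -0.101 ] world [ 0.5508 -0.2182] rect 0.0244 0.0083 2.1 q 3.112 zmax 0.1141
top 1 54 fin c chest [-0.0699  0.1013] world [ 0.507  -0.0208] rect 0.024 0.0078 0.3 q -3.105 zmax 0.1127
top -1 58 fin c chest [-0.071  -0.0987] world [ 0.5491 -0.2162] rect 0.0079 0.0227 87.7 q -3.102 zmax 0.1132
scene 13399 12866 [ 0.0052 -0.0155  0.0857] tilt [-0.001  0.     1.   ] -0.0009050805296850213
top 12799 12195 [-0.0003  0.0022  0.0853] tilt [-0.002 -0.001  1.   ] -0.002052668679154736
{'tool_pos': array([ 0.4099, -0.2179,  0.2343]), 'force': array([ 0.343 ,  0.5124, -0.3035])}
```

View pics/f5.png

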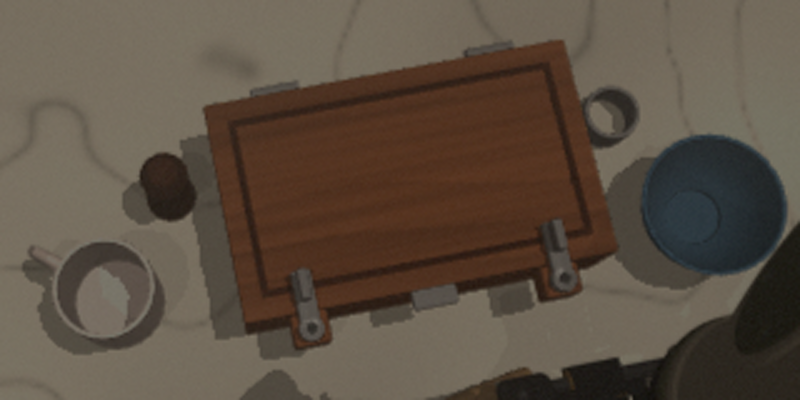

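View pics/g5.png

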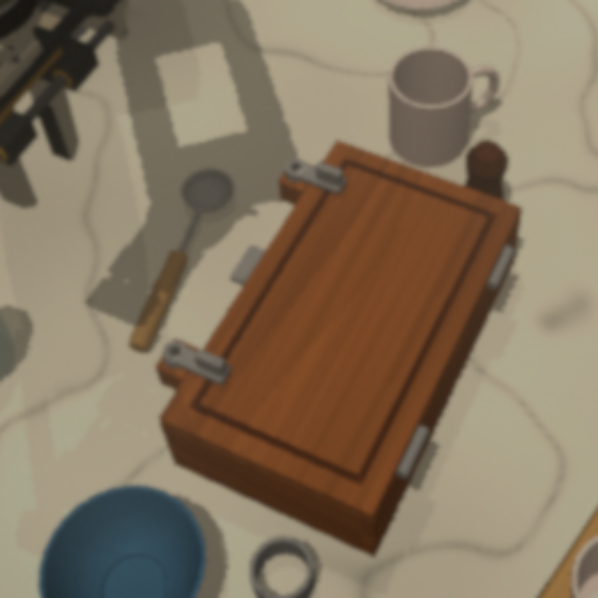

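The pictures show the lid flat. Both turnbuttons lie square across it (top crop, fins at about (303,285) and (554,236)), and nothing else appears to have moved.

```bash
python3 -c "
from plant import order;print(order.close_job())"
```

```text
the job is handed in; nothing more can be done
None
```

I lowered the lid gently until it was fully shut, then turned both turnbuttons square across it (within about 2 degrees by the cameras). In the last pictures nothing else in view had moved, and I handed the job in at about 16 s.

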